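# Key the bayonet collar onto the filter cell and hold it home

### The job

Pick up the loose knurled metal collar, open end down as it stands, lower it over the pinned steel spigot of the filter cell, and turn it until the hidden keyways inside it drop over the pins. Then push it fully home against the sprung seat, square on the base, and finish still holding it there with the gripper: do not let go, it springs back up. Leave everything else on the bench where it stands.

Things in the scene. Friction and masses are not known exactly. Their poses are not given: they have to be found in the camera images.
- collar: Loose knurled aluminium bayonet collar, a round cap standing open end down on the bench, 0.10 to 0.21 kg. 53 mm across the knurling, 46 mm high; its top is a 6 mm web with a 20 mm round window. Origin: centre of its underside; z up along its axis. Its yaw does not tell where the keyways are in relation to the pins.
- bore (a point): Point on the collar's axis 3 mm above its underside, in the bore: 31 mm across, 40 mm deep, four keyways 90 degrees apart, about 10 mm wide, 42 mm across their floors, open at the underside, hidden from above. They are found by turning under a light push: with the collar centred, within about 0.15 rad of the pins it drops 9 mm. It may fit at once; a quarter turn finds it.
- base: Filter-cell base, fixed to the bench: white round plastic foot 90 mm across and 10 mm high, then a body 68 mm across with a flat top 30 mm above the origin, and a steel spigot on its axis. A hose outlet, 20 mm above the bench, points along its +x out to 71 mm from the axis. Origin: on the axis at bench height, z up.
- pin_level (a point): Point on the spigot's axis, 46 mm above the bench, at the tops of its four pins. Spigot: 28 mm diameter, top 64 mm above the bench, the last 10 mm tapering to 12 mm across. Pins: round, 5 mm thick, 90 degrees apart, 39 mm across their ends, at an angle that varies. A collar not yet keyed rests here with its underside.
- ledge (a point): Centre of the base's flat top, 30 mm above the bench, z up. Height of the collar's underside above this point: 16 mm resting on the pins, 7 mm dropped over them and lying on the raised seat, 0 fully home on the flat top. A push of about 7 N while turning is enough to feel the drop; a collar off centre or at a keyway's edge can bind and goes down when eased a little sideways or round.
- seat (a joint): Travel of the sprung steel seat ring (29 to 41 mm across) round the foot of the spigot, in m: 0 = up, its face 7 mm above the base's flat top; grows as the ring is pressed down; 0.007 = flush with the flat top, collar home. Its spring pushes up with about 5 N at 0 and 8.5 N at 0.007.
- tape_roll: Bystander: roll of beige paper tape lying flat in front of the tube rack, 72 mm across, 18 mm high, origin at the centre of its underside. Not the collar.
- beaker_150: Bystander: clear beaker, 67 x 78 mm, 83 mm high, origin at the centre of its underside.
- film_roll: Bystander: upright white roll of sealing film, 36 mm across, 104 mm high, origin at the centre of its underside.
- petri_lid: Bystander: flat clear dish lid, 90 mm across, 12 mm high, origin at the centre of its underside.
Mind the look-alikes: they are no part of the job. Leave any red look-alike of the collar alone. Of the things that look like the base, take the one that is farthest to the robot's left at the start.

How it is judged:
By the outcome, as a careful person would: the job done as asked, in the order asked, and still so for the second after the job is handed in, while the arm keeps its last pose, push and grip.
It also fails if it takes over 64 s, if anything falls off the work surface, if the arm or the gripper's body presses on something with over 40 N, if the wrist force passes 120 N, or if a joint passes its speed limit or range.

### The arm

A 6-joint arm with a two-finger parallel gripper is mounted at the origin on a cart in front of the work surface, level with it; the furniture and walls round the work are solid. World frame = base frame: x ahead of the robot, y to its left, z up, the work surface at z = 0. Lengths are in m, angles in degrees, forces in N, time in s.
With the tool pointing down it reaches from about 0.35 to 0.875 m from the base axis. Payload 4.2 kg.
Tool frame: the origin (TCP) lies on the centre line of the jaws, within the pads' length; the fingertips stand 19 mm ahead of it and the grasp point (between the pads) is the TCP; z points along the fingers, y is the line along which they close (so a half turn about z gives the same grasp; the last joint's range is limited). The gripper opens to 87 mm and grips with 3 to 60 N. Pads are 19 mm wide; open, the fingers measure 117 mm over their backs; the gripper's body (75 mm by 190 mm) begins 51 mm behind the grasp point.
Start: joints at [82.025, 22.042, 0.453, 0, -68.411, -14.817], TCP at [0.242, 0.576, 0.242] pointing down, gripper open.
Joint ranges: [-179.83, 179.83], [-69.29, 118.12], [-61.27, 80.66], [-181.25, 117.63], [-171.15, -9.14], [-177.46, 177.46]. Speed limits (degrees/s): [159.86, 159.86, 180, 180, 180, 180].

### API

Orientations are given as a 3x3 rotation matrix whose columns are the frame's x, y, z axes.
In Python, from station import sense, capture, finish_job, search_frame, masks_of gives the robot as it stands.
- The arm moves only by the tool drive_tool, never from a script. Its argument "rows" is a list of rows, each a list of 7 numbers: the opening in per cent of the stroke, from 0 (shut) to 100 (fully open), then the shift along the world's x, y, z in mm, then the turn, a rotation vector about the world's x, y, z in rad. In form: [[fingers, dx, dy, dz, wx, wy, wz], ...]. A call has 1 to 5 rows; each row shifts and turns the commanded pose from where the row before left it; what a row does not reach is not made up. A row lasts 1/12 s, in which the tool goes at most 41.7 mm and 7.16 degrees, less where a joint would pass 70% of its speed; a pose out of reach is approached as far as the arm can. A call is refused whole if a number of a shift passes 41.7 or a number of a turn 0.125, either way. A call with a gripper value outside its range is refused whole. The fingers move at their own pace and stop on an object; the grip force is fixed at half the most. Time passes only in rows, so rows that do not move let the fingers close. It gives the time, the measured TCP pose, the force, the opening and the grip force at its end, in the units of the state.
- sense(): the state, without advancing time (a new reading comes with each control period).
- capture(name): name is "scene" or "top" or "wrist"; returns a dict with "frame" (400x640x3 uint8, red, green, blue), "z_map" (400x640 float32, m along the optical axis (not along the pixel's ray), 0 where there is no reading), "fx", "fy", "cx", "cy" (pixels), "R" (3x3) and "t" (3): a world point X has camera coordinates R X + t; the wrist camera has in their place "T_tool_cam" (4x4, takes a point from camera to tool coordinates, whose origin is the TCP and whose axes are the flange's). Camera axes: x right, y down, z forward; pixel columns grow to the right and rows downward; lengths in m; the calibration is good to about 2 mm. A picture is of the moment at which its call begins: read the wrist's pose just before it.
- finish_job(): hands the job in; it is judged then, once.
Trained networks look in a picture, given as the dict that the camera call returned (one of the last four; its "shot" number tells which), for a name from the list of things; names that differ only in an ending like _2 or _b are one class to them, and where a whole thing is asked for, a point or a joint stands for the part that bears it (a point fixed in the world has none). Each returns a list of dicts, best first, with "p" (0 to 1); they miss things now and then, are a little off and sometimes report something else, mostly with a low value. They report only what shows in the picture. A call takes as long as a camera call. They do not tell look-alikes from the thing itself.
- search_frame(label, picture): "xy" ([column, row] in pixels, amid what is visible of it).
- masks_of(label, picture): "region" (400x640 bool, what is visible of it) and "xy" ([column, row] in pixels, amid what is visible of it).
The state is a dict: "time_s": time; "joints": joint angles; "joint_velocities": joint speeds; "effort": joint torques, N m; "tcp_pos": TCP position; "ee_rot": TCP orientation; "wrist_force": force on the tool from outside, world axes, zero at the start; "moment": the same for the moment, N m; "gripper_width": opening from 0.0 (shut) to 1.0 (fully open); "gripper_force": force on a finger pad.
Only numpy, scipy, OpenCV 4.12 (cv2) and the standard library are available. Lean on these libraries where they do the work, as an engineer would, in place of code of your own. Each camera call takes 0.05 s, during which the arm holds its last target. There are 200 camera calls.

## Working session

There is one attempt and no reset: what is moved stays moved. The work goes in short steps, Python scripts to look and compute and a tool call to move; the robot and the scene stay as the last step left them, time stands still between calls to the robot, and variables do not carry over. Pictures are saved under pics/ and viewed, at most 10 in all, crops included, and the job is handed in when it is done.

Besides the shell and the picture viewer there is one more tool, called after "Request:" as name([rows], argument=value, ...), one row to a line, values as JSON. drive_tool: Moves the arm, as the interface text tells. Its arguments: {"type":"object","properties":{"rows":{"type":"array"}},"required":["rows"]}

```bash
mkdir -p pics; cat > h.py <<'E'
import numpy as np, cv2
from station import *
def world(p,s=None):
    z=p["z_map"]; v,u=np.mgrid[:400,:640]
    c=np.stack([(u-p["cx"])/p["fx"]*z,(v-p["cy"])/p["fy"]*z,z],-1)
    if "R" in p: w=(c-p["t"])@np.array(p["R"])
    else:
        T=np.array(p["T_tool_cam"]); w=(c@T[:3,:3].T+T[:3,3])@np.array(s["ee_rot"]).T+s["tcp_pos"]
    w[z==0]=np.nan
    return w
def save(p,n): cv2.imwrite("pics/"+n,p["frame"][:,:,::-1])
E
python3 - <<'E'
from h import *
s=sense();print(s)
ims=[]
for c in("scene","top"):
    p=capture(c);w=world(p);ims.append(p["frame"])
    for l in("collar","base","tape_roll","beaker_150","film_roll","petri_lid"):
        for m in masks_of(l,p):
            r=w[m["region"]];r=r[~np.isnan(r[:,0])]
            if len(r): print(c,l,round(m["p"],2),np.round(m["xy"]),len(r),np.round(np.median(r,0),3),np.round(np.percentile(r,2,axis=0),3),np.round(np.percentile(r,98,axis=0),3))
    save(p,c+"0.png")
E
```

```text
{'time_s': 0.0, 'joints': array([ 8.20233929e+01,  2.20883687e+01,  3.79816359e-01, -2.85402211e-02,
       -6.84101047e+01, -1.48151716e+01]), 'joint_velocities': array([-0.0730157 ,  0.09809482,  0.08225668,  0.02842166, -0.08134952,
        0.05840121]), 'effort': array([-3.65058349e-04, -3.90661132e+01,  1.87408608e+01,  4.21996459e+00,
        1.10484048e-02, -1.85671815e-04]), 'tcp_pos': array([0.24189437, 0.57568539, 0.24048617]), 'ee_rot': array([[ 9.21847573e-01, -3.87551926e-01, -7.46070057e-04],
       [-3.87552636e-01, -9.21845436e-01, -1.98660204e-03],
       [ 8.21501715e-05,  2.12048569e-03, -9.99997748e-01]]), 'wrist_force': array([0.42348732, 0.22558016, 0.82127061]), 'moment': array([-0.03721237, -0.02039586,  0.02214108]), 'gripper_force': 0.0, 'gripper_width': 0.9979751015958532}
scene collar 0.83 [251. 163.] 430 [0.543 0.243 0.038] [0.523 0.229 0.005] [0.57  0.276 0.047]
scene collar 0.63 [269. 179.] 456 [0.535 0.152 0.039] [0.516 0.136 0.003] [0.563 0.182 0.047]
scene base 0.93 [348. 254.] 1053 [ 0.512 -0.145  0.02 ] [ 0.484 -0.176 -0.001] [ 0.577 -0.091  0.038]
[... 890 characters left out ...]
39]
top base 0.69 [371. 221.] 863 [ 0.525 -0.128  0.028] [ 0.49  -0.172  0.008] [ 0.571 -0.092  0.04 ]
top base 0.56 [432. 273.] 1165 [ 0.39  -0.272  0.028] [ 0.348 -0.319  0.001] [ 0.44  -0.237  0.039]
top tape_roll 0.86 [329. 143.] 384 [ 0.701 -0.031  0.018] [ 0.668 -0.064  0.004] [0.735 0.002 0.023]
top beaker_150 0.97 [417. 146.] 882 [ 0.713 -0.249  0.042] [ 0.672 -0.277 -0.001] [ 0.735 -0.211  0.085]
top beaker_150 0.21 [254. 210.] 401 [0.542 0.158 0.045] [0.52  0.136 0.001] [0.567 0.185 0.049]
top film_roll 0.97 [222. 141.] 376 [0.709 0.228 0.09 ] [0.7   0.216 0.009] [0.732 0.248 0.105]
top petri_lid 0.8 [323. 259.] 1052 [ 0.432 -0.01   0.002] [ 0.391 -0.05  -0.002] [0.472 0.031 0.012]
```

View pics/scene0.png

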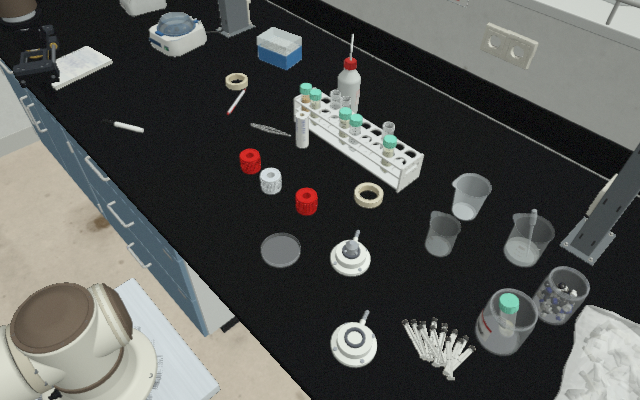

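View pics/top0.png

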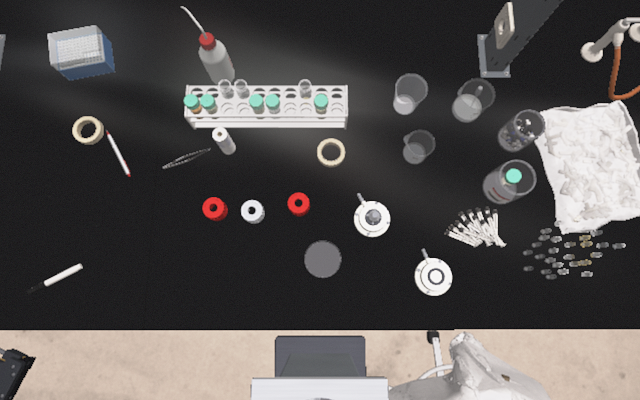

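Possible collars in the top view are the white/metal one at (252,210) and the red ones at (214,208) and (299,204). The metal one fits the description. Possible bases are (371,218), which has a spigot and is farther left (y≈-0.13), and (433,276), which has none (y≈-0.28). I choose the first.

```bash
python3 - <<'E'
from h import *
s=sense();print(capture("wrist")["T_tool_cam"])
p=capture("top");w=world(p)
f=p["frame"][:,:,::-1]
a=cv2.resize(f[180:300,195:275],None,fx=5,fy=5);b=cv2.resize(f[180:300,340:420],None,fx=5,fy=5)
cv2.imwrite("pics/crop.png",np.hstack([a,b]))
def fit(m):
    xy=w[m][:,:2].astype(np.float32)*1000
    return len(xy),[np.round(v,1) for v in cv2.minEnclosingCircle(xy)]
v,u=np.mgrid[:400,:640]
z=w[...,2]
for zz in((.040,.055),):print("collar",fit((abs(u-252)<20)&(abs(v-210)<20)&(z>zz[0])&(z<zz[1])))
B=(abs(u-371)<28)&(abs(v-218)<28)
print("ledge",fit(B&(z>.024)&(z<.034)),"sp",fit(B&(z>.05)))
E
```

```text
[[ 6.62887991e-04 -9.69649419e-01 -2.44498600e-01  6.56941217e-02]
 [ 9.99999778e-01  6.26573772e-04  2.26303754e-04  5.40608614e-04]
 [-6.62388933e-05 -2.44498696e-01  9.69649619e-01 -1.43018715e-01]
 [ 0.00000000e+00  0.00000000e+00  0.00000000e+00  1.00000000e+00]]
collar (314, [array([545. , 161.9]), np.float64(26.5)])
ledge (413, [array([ 546.1, -123.4]), np.float64(51.5)]) sp (106, [array([ 530.2, -132.4]), np.float64(13.8)])
```

View pics/crop.png

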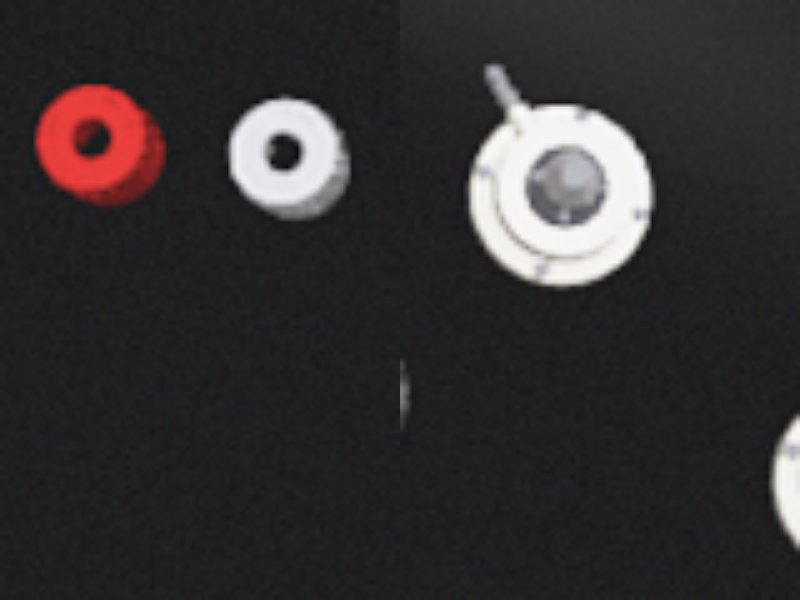

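The crop shows the metal collar at left, with a round window, and a red one beside it. At right is the base with its spigot and pins. I'm moving above the collar.

Request:
drive_tool([
  [100, 15, -21, 0, 0, 0, -0.078],
  [100, 15, -21, 0, 0, 0, -0.078],
  [100, 15, -21, 0, 0, 0, -0.078],
  [100, 15, -21, 0, 0, 0, -0.078],
  [100, 15, -21, 0, 0, 0, -0.075],
])

```text
time_s: 1.22
tcp_pos: [0.3176, 0.4702, 0.2416]
ee_rot: [[0.705, -0.709, 0.0], [-0.709, -0.705, 0.0], [-0.0, -0.0, -1.0]]
wrist_force: [0.0, 0.2, 0.8]
gripper_width: 1.0
gripper_force: 0.0
```

Request:
drive_tool([
  [100, 15, -21, 0, 0, 0, 0],
  [100, 15, -21, 0, 0, 0, 0],
  [100, 15, -21, 0, 0, 0, 0],
  [100, 15, -21, 0, 0, 0, 0],
  [100, 15, -21, 0, 0, 0, 0],
])

```text
time_s: 1.63
tcp_pos: [0.3927, 0.3651, 0.2418]
ee_rot: [[0.708, -0.707, 0.0], [-0.707, -0.708, 0.0], [-0.0, -0.0, -1.0]]
wrist_force: [-0.2, 0.2, -0.6]
gripper_width: 1.002
gripper_force: 0.0
```

Request:
drive_tool([
  [100, 15, -21, 0, 0, 0, 0],
  [100, 15, -21, 0, 0, 0, 0],
  [100, 15, -21, 0, 0, 0, 0],
  [100, 15, -21, 0, 0, 0, 0],
  [100, 15, -21, 0, 0, 0, 0],
])

```text
time_s: 2.05
tcp_pos: [0.4677, 0.2601, 0.2418]
ee_rot: [[0.708, -0.707, 0.0], [-0.707, -0.708, 0.0], [0.0, -0.0, -1.0]]
wrist_force: [0.2, -0.3, -0.2]
gripper_width: 1.001
gripper_force: 0.0
```

Request:
drive_tool([
  [100, 15, -20, 0, 0, 0, 0],
  [100, 15, -20, 0, 0, 0, 0],
  [100, 15, -20, 0, 0, 0, 0],
  [100, 15, -20, 0, 0, 0, 0],
  [100, 18, -20, 0, 0, 0, 0],
])

```text
time_s: 2.47
tcp_pos: [0.5454, 0.1601, 0.2418]
ee_rot: [[0.708, -0.707, 0.0], [-0.707, -0.708, 0.0], [-0.0, -0.0, -1.0]]
wrist_force: [0.8, 0.8, 0.1]
gripper_width: 1.001
gripper_force: 0.0
```

Request:
drive_tool([
  [100, 0, 0, 0, 0, 0, 0],
  [100, 0, 0, 0, 0, 0, 0],
  [100, 0, 0, 0, 0, 0, 0],
])

```text
time_s: 2.72
tcp_pos: [0.5449, 0.1612, 0.2414]
ee_rot: [[0.707, -0.707, -0.0], [-0.707, -0.707, 0.0], [-0.0, 0.0, -1.0]]
wrist_force: [-0.4, 0.5, 0.5]
gripper_width: 0.998
gripper_force: 0.0
```

```bash
cat > m.py <<'E'
from h import *
import sys
def fit(xy): # least-squares circle
    A=np.c_[2*xy,np.ones(len(xy))];c=np.linalg.lstsq(A,(xy**2).sum(1),rcond=None)[0]
    return np.round([c[0],c[1],np.sqrt(c[2]+c[0]**2+c[1]**2)],1)
def edge(mask,w,hole=False):
    mask=mask.astype(np.uint8);cs,h=cv2.findContours(mask,cv2.RETR_CCOMP,cv2.CHAIN_APPROX_NONE)
    for i,c in enumerate(cs):
        if len(c)>30:
            q=c[:,0];P=w[q[:,1],q[:,0]]*1000;P=P[~np.isnan(P[:,0])]
            print("  hole" if h[0][i][3]>=0 else "  outer",len(c),np.round(q.mean(0)),fit(P[:,:2]),"z",np.round(np.median(P[:,2]),1))
s=sense();p=capture("wrist");w=world(p,s);print(s["tcp_pos"])
save(p,sys.argv[1])
for lo,hi in eval(sys.argv[2]):
    print(lo,hi);edge((w[...,2]>lo)&(w[...,2]<hi),w)
E
python3 m.py w1.png "[(.04,.052)]"
```

```text
[0.54488583 0.16121918 0.24143944]
0.04 0.052
  outer 127 [265. 234.] [550.6 252.   21.8] z 44.1
  hole 47 [264. 239.] [548.3 256.5  10.5] z 43.7
  outer 133 [325. 187.] [541.9 163.5  25.1] z 45.0
  hole 53 [325. 188.] [541.6 163.7  10.3] z 44.1
  outer 91 [173. 121.] [714.  235.7  17.9] z 47.1
  outer 149 [387. 101.] [560.3  51.4  25.2] z 44.9
  hole 57 [388. 101.] [560.3  51.3  10.3] z 44.2
  outer 51 [34. 54.] [846.8 273.2   7.1] z 46.4
  outer 103 [85. 54.] [807.2 237.3  13.4] z 46.5
  outer 99 [110.  22.] [807.7 195.1  13.4] z 46.6
  outer 68 [547.   2.] [ 517.7 -118.4    9.2] z 44.4
  outer 402 [119.  75.] [726.7 230.5  78.2] z 46.0
```

Request:
drive_tool([
  [100, -1, -20, 0, 0, 0, 0],
  [100, -1, -20, 0, 0, 0, 0],
  [100, -1, -20, 0, 0, 0, 0],
  [100, -1, -20, 0, 0, 0, 0],
  [100, -1, -20, 0, 0, 0, 0],
])

```text
time_s: 3.18
tcp_pos: [0.5395, 0.0614, 0.2418]
ee_rot: [[0.709, -0.705, 0.0], [-0.705, -0.709, 0.0], [0.0, -0.0, -1.0]]
wrist_force: [-0.0, -0.7, -0.5]
gripper_width: 0.999
gripper_force: 0.0
```

Request:
drive_tool([
  [100, -1, -20, 0, 0, 0, 0],
  [100, -1, -20, 0, 0, 0, 0],
  [100, -1, -20, 0, 0, 0, 0],
  [100, -1, -20, 0, 0, 0, 0],
  [100, -1, -20, 0, 0, 0, 0],
])

```text
time_s: 3.6
tcp_pos: [0.5347, -0.0386, 0.2419]
ee_rot: [[0.709, -0.705, 0.001], [-0.705, -0.709, 0.0], [0.0, -0.001, -1.0]]
wrist_force: [0.1, -0.1, -0.2]
gripper_width: 1.001
gripper_force: 0.0
```

Request:
drive_tool([
  [100, -1, -19, 0, 0, 0, 0],
  [100, -1, -19, 0, 0, 0, 0],
  [100, -1, -19, 0, 0, 0, 0],
  [100, -1, -19, 0, 0, 0, 0],
  [100, -1, -18, 0, 0, 0, 0],
])

```text
time_s: 4.02
tcp_pos: [0.5299, -0.1326, 0.2418]
ee_rot: [[0.709, -0.705, 0.0], [-0.705, -0.709, 0.0], [0.0, -0.0, -1.0]]
wrist_force: [-0.3, 0.7, 0.3]
gripper_width: 1.0
gripper_force: 0.0
```

Request:
drive_tool([
  [100, 0, 0, 0, 0, 0, 0],
  [100, 0, 0, 0, 0, 0, 0],
  [100, 0, 0, 0, 0, 0, 0],
])

```text
time_s: 4.27
tcp_pos: [0.5301, -0.1318, 0.2417]
ee_rot: [[0.708, -0.706, 0.0], [-0.706, -0.708, 0.0], [-0.0, -0.0, -1.0]]
wrist_force: [-0.6, 0.0, -0.2]
gripper_width: 0.999
gripper_force: 0.0
```

```bash
python3 m.py w2.png "[(.055,.07),(.024,.034),(.005,.014)]"; python3 -c "
import cv2,numpy as np
cv2.imwrite('pics/w12.png',cv2.resize(np.vstack([cv2.imread('pics/w1.png'),cv2.imread('pics/w2.png')]),None,fx=.75,fy=.75))"
```

```text
[ 0.53009567 -0.13183167  0.24165738]
0.055 0.07
  outer 68 [326. 189.] [ 526.8 -131.    12.3] z 56.0
  outer 98 [282.   6.] [ 699.2 -244.6   31.1] z 59.3
  outer 181 [73. 34.] [804.7  65.5 136.5] z 65.7
0.024 0.034
  outer 67 [503. 184.] [ 382.6 -277.4   13.1] z 30.7
  outer 182 [322. 183.] [ 528.9 -129.8   34.3] z 29.2
  hole 103 [326. 186.] [ 525.7 -130.1   21.2] z 30.1
  outer 194 [494. 180.] [ 387.3 -275.4   34.3] z 28.3
  hole 110 [503. 183.] [ 382.3 -277.7   21.8] z 30.6
  outer 307 [529.  42.] [ 471.7 -379.3   30.3] z 25.4
  outer 173 [94. 38.] [809.8 100.2 171.3] z 29.1
  outer 269 [554.  14.] [ 477.8 -409.3   30.8] z 25.5
  outer 120 [290.  15.] [ 699.  -244.6   31. ] z 29.3
0.005 0.014
  outer 54 [344. 292.] [424.  -13.6  38.2] z 11.9
  outer 77 [283. 298.] [427.6  -8.3  44. ] z 11.9
  outer 141 [470. 196.] [ 384.6 -268.2   34.8] z 10.4
  outer 381 [327. 183.] [ 526.2 -130.6   40.7] z 11.0
  outer 43 [ 29. 154.] [803.9  98.5   9.3] z 8.6
  outer 147 [495. 154.] [ 388.6 -282.1   35.8] z 10.3
  outer 119 [149. 141.] [698.6 -29.1  24.4] z 9.5
  outer 48 [ 48. 129.] [804.4  56.7  10.3] z 8.8
  outer 134 [186. 137.] [698.6 -29.2  36. ] z 9.4
  outer 49 [90. 75.] [803.9 -27.2   9.9] z 8.7
  outer 274 [492.  72.] [ 485.9 -357.6   29.9] z 9.3
  outer 33 [55. 49.] [845.5 -22.3   6.3] z 8.4
  outer 151 [489.  51.] [ 506.  -363.1   18.3] z 8.8
  outer 64 [468.  35.] [ 532.6 -357.7   10.4] z 9.2
  outer 91 [533.  22.] [ 505.6 -433.2   26.5] z 8.8
  outer 547 [ 76. 120.] [862.7  59.6 128.3] z 7.9
  outer 97 [486.  21.] [ 529.6 -383.2   15.9] z 8.2
  outer 113 [293.  20.] [ 699.  -244.5   30.9] z 10.7
  outer 69 [498.   5.] [ 531.4 -398.4   11.4] z 8.0
```

View pics/w12.png

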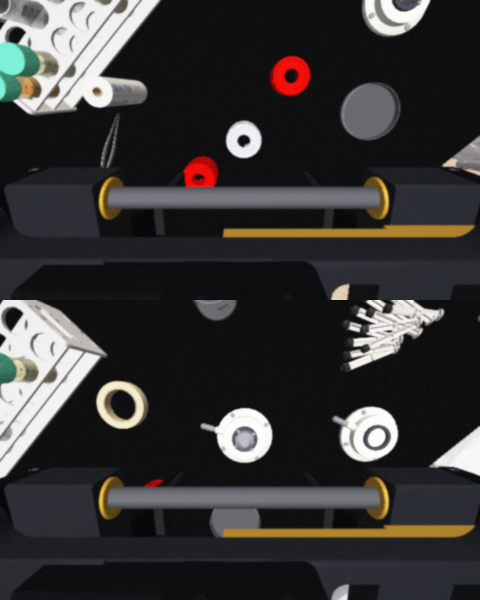

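The wrist views show the collar at (325,188) and the base spigot at (326,187) in the raw images. The top and wrist views agree on the collar-to-base vector, about (-15,-294) mm. I'll go back and grasp twice, at right angles, so the collar centres on the TCP.

Request:
drive_tool([
  [100, 1, 20, 0, 0, 0, 0],
  [100, 1, 20, 0, 0, 0, 0],
  [100, 1, 20, 0, 0, 0, 0],
  [100, 1, 20, 0, 0, 0, 0],
  [100, 1, 20, 0, 0, 0, 0],
])

```text
time_s: 4.73
tcp_pos: [0.535, -0.0308, 0.2417]
ee_rot: [[0.709, -0.706, 0.0], [-0.706, -0.709, 0.0], [0.0, -0.0, -1.0]]
wrist_force: [0.4, -0.1, -0.0]
gripper_width: 1.003
gripper_force: 0.0
```

Request:
drive_tool([
  [100, 1, 20, 0, 0, 0, 0],
  [100, 1, 20, 0, 0, 0, 0],
  [100, 1, 20, 0, 0, 0, 0],
  [100, 1, 20, 0, 0, 0, 0],
  [100, 1, 20, 0, 0, 0, 0],
])

```text
time_s: 5.15
tcp_pos: [0.5397, 0.0694, 0.2417]
ee_rot: [[0.709, -0.705, 0.0], [-0.705, -0.709, 0.0], [0.0, -0.0, -1.0]]
wrist_force: [0.1, -0.7, -1.1]
gripper_width: 1.0
gripper_force: 0.0
```

Request:
drive_tool([
  [100, 1, 20, 0, 0, 0, 0],
  [100, 1, 20, 0, 0, 0, 0],
  [100, 1, 20, 0, 0, 0, 0],
  [100, 0.4, 20, 0, 0, 0, 0],
  [100, 0, 14.6, 0, 0, 0, 0],
])

```text
time_s: 5.57
tcp_pos: [0.5431, 0.1644, 0.2416]
ee_rot: [[0.709, -0.705, 0.0], [-0.705, -0.709, 0.0], [-0.0, -0.0, -1.0]]
wrist_force: [0.1, -0.2, -0.4]
gripper_width: 1.0
gripper_force: 0.0
```

Request:
drive_tool([
  [100, 0, 0, -30, 0, 0, 0],
  [100, 0, 0, -30, 0, 0, 0],
  [100, 0, 0, -30, 0, 0, 0],
  [100, 0, 0, -30, 0, 0, 0],
  [100, 0, 0, -20, 0, 0, 0],
])

```text
time_s: 5.98
tcp_pos: [0.5418, 0.1619, 0.0988]
ee_rot: [[0.708, -0.706, -0.003], [-0.706, -0.708, -0.001], [-0.001, 0.003, -1.0]]
wrist_force: [-0.6, -0.5, -0.1]
gripper_width: 1.002
gripper_force: 0.0
```

Request:
drive_tool([
  [100, 0, 0, -20, 0, 0, 0],
  [100, 0, 0, -20, 0, 0, 0],
  [100, 0, 0, -15, 0, 0, 0],
  [100, 0, 0, -10, 0, 0, 0],
  [100, 0, 0, -5, 0, 0, 0],
])

```text
time_s: 6.4
tcp_pos: [0.5427, 0.162, 0.0301]
ee_rot: [[0.708, -0.706, -0.002], [-0.706, -0.708, -0.001], [-0.001, 0.002, -1.0]]
wrist_force: [-0.5, -0.9, 0.0]
gripper_width: 0.998
gripper_force: 0.0
```

Request:
drive_tool([
  [100, 0, 0, 0, 0, 0, 0],
  [100, 0, 0, 0, 0, 0, 0],
])

```text
time_s: 6.57
tcp_pos: [0.5439, 0.1623, 0.0321]
ee_rot: [[0.708, -0.706, 0.001], [-0.706, -0.708, 0.0], [0.0, -0.001, -1.0]]
wrist_force: [0.3, -0.6, 0.5]
gripper_width: 0.997
gripper_force: 0.0
```

Request:
drive_tool([
  [0, 0, 0, 0, 0, 0, 0],
  [0, 0, 0, 0, 0, 0, 0],
  [0, 0, 0, 0, 0, 0, 0],
  [0, 0, 0, 0, 0, 0, 0],
  [0, 0, 0, 0, 0, 0, 0],
])

```text
time_s: 6.98
tcp_pos: [0.5436, 0.1619, 0.0319]
ee_rot: [[0.708, -0.707, 0.001], [-0.707, -0.708, 0.0], [0.0, -0.001, -1.0]]
wrist_force: [0.3, 1.0, -0.1]
gripper_width: 0.705
gripper_force: 0.0
```

Request:
drive_tool([
  [0, 0, 0, 0, 0, 0, 0],
  [0, 0, 0, 0, 0, 0, 0],
  [100, 0, 0, 0, 0, 0, 0],
  [100, 0, 0, 0, 0, 0, 0],
  [100, 0, 0, 0, 0, 0, 0],
])

```text
time_s: 7.4
tcp_pos: [0.5434, 0.1617, 0.0314]
ee_rot: [[0.707, -0.707, -0.0], [-0.707, -0.707, -0.0], [-0.0, 0.0, -1.0]]
wrist_force: [0.3, -0.1, -1.3]
gripper_width: 0.749
gripper_force: 0.0
```

Request:
drive_tool([
  [100, 0, 0, 0, 0, 0, 0],
  [100, 0, 0, 0, 0, 0, 0],
  [100, 0, 0, 0, 0, 0, 0],
])

```text
time_s: 7.65
tcp_pos: [0.5434, 0.1618, 0.0315]
ee_rot: [[0.708, -0.707, -0.0], [-0.707, -0.708, -0.0], [-0.0, 0.0, -1.0]]
wrist_force: [-0.0, 0.6, 0.1]
gripper_width: 0.95
gripper_force: 0.0
```

Request:
drive_tool([
  [0, 0, 0, 0, 0, 0, 0],
  [0, 0, 0, 0, 0, 0, 0],
  [0, 0, 0, 0, 0, 0, 0],
  [0, 0, 0, 0, 0, 0, 0],
  [0, 0, 0, 0, 0, 0, 0],
])

```text
time_s: 8.07
tcp_pos: [0.5435, 0.1618, 0.0315]
ee_rot: [[0.708, -0.707, -0.0], [-0.707, -0.708, -0.0], [0.0, 0.0, -1.0]]
wrist_force: [0.9, 0.3, -1.1]
gripper_width: 0.705
gripper_force: 0.0
```

Request:
drive_tool([
  [0, 0, 0, 0, 0, 0, 0],
  [0, 0, 0, 0, 0, 0, 0],
  [0, 0, 0, 0, 0, 0, 0],
])

```text
time_s: 8.32
tcp_pos: [0.5435, 0.1618, 0.0315]
ee_rot: [[0.708, -0.707, 0.0], [-0.707, -0.708, 0.0], [0.0, -0.0, -1.0]]
wrist_force: [0.5, -0.5, -0.7]
gripper_width: 0.602
gripper_force: 30.0
```

Request:
drive_tool([
  [100, 0, 0, 0, 0, 0, 0],
  [100, 0, 0, 0, 0, 0, 0],
  [100, 0, 0, 0, 0, 0, 0],
  [100, 0, 0, 0, 0, 0, 0],
  [100, 0, 0, 0, 0, 0, -0.02],
])

```text
time_s: 8.73
tcp_pos: [0.5435, 0.1618, 0.0315]
ee_rot: [[0.693, -0.721, -0.0], [-0.721, -0.693, -0.0], [-0.0, 0.0, -1.0]]
wrist_force: [0.4, 0.0, 0.4]
gripper_width: 0.893
gripper_force: 0.0
```

Request:
drive_tool([
  [100, 0, 0, 0, 0, 0, -0.12],
  [100, 0, 0, 0, 0, 0, -0.12],
  [100, 0, 0, 0, 0, 0, -0.12],
  [100, 0, 0, 0, 0, 0, -0.12],
  [100, 0, 0, 0, 0, 0, -0.12],
])

```text
time_s: 9.15
tcp_pos: [0.5435, 0.1618, 0.0316]
ee_rot: [[0.158, -0.987, -0.0], [-0.987, -0.158, 0.0], [-0.0, 0.0, -1.0]]
wrist_force: [0.1, -0.7, -0.2]
gripper_width: 0.998
gripper_force: 0.0
```

Request:
drive_tool([
  [100, 0, 0, 0, 0, 0, -0.12],
  [100, 0, 0, 0, 0, 0, -0.12],
  [100, 0, 0, 0, 0, 0, -0.12],
  [100, 0, 0, 0, 0, 0, -0.12],
  [100, 0, 0, 0, 0, 0, -0.12],
])

```text
time_s: 9.57
tcp_pos: [0.5435, 0.1618, 0.0315]
ee_rot: [[-0.427, -0.904, -0.0], [-0.904, 0.427, 0.0], [-0.0, 0.0, -1.0]]
wrist_force: [-0.4, 0.4, 0.5]
gripper_width: 1.004
gripper_force: 0.0
```

Request:
drive_tool([
  [100, 0, 0, 0, 0, 0, -0.12],
  [100, 0, 0, 0, 0, 0, -0.12],
  [100, 0, 0, 0, 0, 0, -0.11],
  [100, 0, 0, 0, 0, 0, 0],
  [0, 0, 0, 0, 0, 0, 0],
])

```text
time_s: 9.98
tcp_pos: [0.5435, 0.1618, 0.0316]
ee_rot: [[-0.704, -0.71, 0.0], [-0.71, 0.704, -0.0], [-0.0, -0.0, -1.0]]
wrist_force: [0.6, -0.2, -0.1]
gripper_width: 0.97
gripper_force: 0.0
```

Request:
drive_tool([
  [0, 0, 0, 0, 0, 0, 0],
  [0, 0, 0, 0, 0, 0, 0],
  [0, 0, 0, 0, 0, 0, 0],
  [0, 0, 0, 0, 0, 0, 0],
  [0, 0, 0, 0, 0, 0, 0],
])

```text
time_s: 10.4
tcp_pos: [0.5434, 0.1619, 0.0315]
ee_rot: [[-0.706, -0.708, -0.0], [-0.708, 0.706, 0.0], [0.0, 0.0, -1.0]]
wrist_force: [-1.2, 0.9, 1.4]
gripper_width: 0.634
gripper_force: 0.7
```

Request:
drive_tool([
  [0, 0, 0, 0, 0, 0, 0],
  [0, 0, 0, 0, 0, 0, 0],
  [0, 0, 0, 0, 0, 0, 0],
])

```text
time_s: 10.65
tcp_pos: [0.5433, 0.1619, 0.0315]
ee_rot: [[-0.706, -0.708, -0.0], [-0.708, 0.706, 0.0], [0.0, 0.0, -1.0]]
wrist_force: [-0.6, 0.6, 0.5]
gripper_width: 0.602
gripper_force: 30.0
```

```bash
python3 - <<'E'
from h import *
from m import fit
E
cat > t.py <<'E'
from h import *
p=capture("top");w=world(p);z=w[...,2];v,u=np.mgrid[:400,:640]
f=p["frame"];save(p,"t1.png")
q=capture("wrist");save(q,"wg.png")
a=cv2.resize(f[170:250,212:292],None,fx=5,fy=5)[:,:,::-1]
cv2.imwrite("pics/tg.png",np.hstack([a,cv2.resize(q["frame"][:,:,::-1],None,fx=.6,fy=.6)[:0] if 0 else np.vstack([cv2.resize(q["frame"][:,:,::-1],(384,240)),np.zeros((160,384,3),np.uint8)])]))
E
python3 t.py
```

```text
[0.54332867 0.16186963 0.03154264]Traceback (most recent call last):
  File "<stdin>", line 2, in <module>
  File "m.py", line 13, in <module>
    save(p,sys.argv[1])
           ~~~~~~~~^^^
IndexError: list index out of range
```

View pics/tg.png

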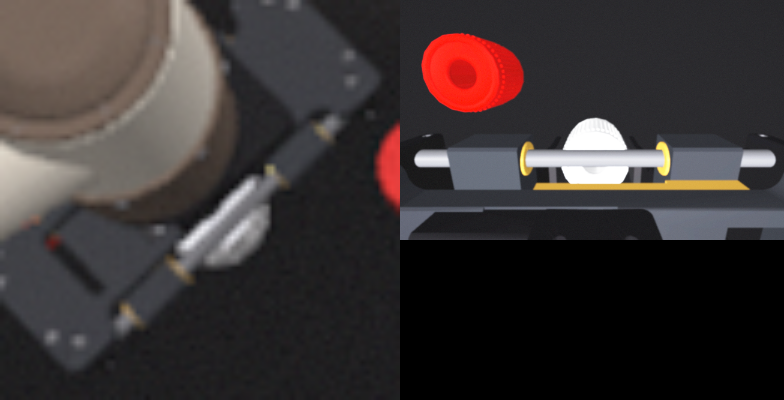

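The collar is gripped (30 N, width 0.60); in the top crop it shows at (225,240) under the fingers. I'm lifting and carrying it to the spigot.

Request:
drive_tool([
  [0, 0, 0, 10, 0, 0, 0],
  [0, 0, 0, 20, 0, 0, 0],
  [0, 0, 0, 20, 0, 0, 0],
  [0, 0, 0, 20, 0, 0, 0],
  [0, 0, 0, 12, 0, 0, 0],
])

```text
time_s: 11.22
tcp_pos: [0.5444, 0.1619, 0.1162]
ee_rot: [[-0.706, -0.708, 0.003], [-0.708, 0.706, 0.001], [-0.003, -0.001, -1.0]]
wrist_force: [0.4, 0.6, -2.3]
gripper_width: 0.602
gripper_force: 30.0
```

Request:
drive_tool([
  [0, -1, -20, 0, 0, 0, 0],
  [0, -1, -20, 0, 0, 0, 0],
  [0, -1, -20, 0, 0, 0, 0],
  [0, -1, -20, 0, 0, 0, 0],
  [0, -1, -20, 0, 0, 0, 0],
])

```text
time_s: 11.63
tcp_pos: [0.5382, 0.0607, 0.114]
ee_rot: [[-0.706, -0.708, 0.0], [-0.708, 0.706, -0.0], [-0.0, -0.0, -1.0]]
wrist_force: [0.6, 0.1, -1.9]
gripper_width: 0.606
gripper_force: 30.0
```

Request:
drive_tool([
  [0, -1, -20, 0, 0, 0, 0],
  [0, -1, -20, 0, 0, 0, 0],
  [0, -1, -20, 0, 0, 0, 0],
  [0, -1, -20, 0, 0, 0, 0],
  [0, -1, -20, 0, 0, 0, 0],
])

```text
time_s: 12.05
tcp_pos: [0.5332, -0.0394, 0.114]
ee_rot: [[-0.706, -0.708, 0.0], [-0.708, 0.706, -0.0], [-0.0, -0.0, -1.0]]
wrist_force: [0.3, 0.2, -1.8]
gripper_width: 0.603
gripper_force: 30.0
```

Request:
drive_tool([
  [0, -1, -20, 0, 0, 0, 0],
  [0, -1, -20, 0, 0, 0, 0],
  [0, -1, -20, 0, 0, 0, 0],
  [0, -1, -20, 0, 0, 0, 0],
  [0, -1, -13.5, 0, 0, 0, 0],
])

```text
time_s: 12.47
tcp_pos: [0.5281, -0.1334, 0.1139]
ee_rot: [[-0.707, -0.707, -0.0], [-0.707, 0.707, -0.0], [0.0, -0.0, -1.0]]
wrist_force: [-0.5, 1.2, -1.9]
gripper_width: 0.607
gripper_force: 30.0
```

Request:
drive_tool([
  [0, 0, 0, 0, 0, 0, 0],
  [0, 0, 0, 0, 0, 0, 0],
  [0, 0, 0, 0, 0, 0, 0],
  [0, 0, 0, 0, 0, 0, 0],
])

```text
time_s: 12.8
tcp_pos: [0.5286, -0.1311, 0.1137]
ee_rot: [[-0.706, -0.709, 0.0], [-0.709, 0.706, 0.0], [-0.0, -0.0, -1.0]]
wrist_force: [0.7, -0.4, -1.3]
gripper_width: 0.605
gripper_force: 30.0
```

```bash
python3 - <<'E'
from h import *
s=sense();print(s["tcp_pos"],s["wrist_force"],s["joints"][5])
a=capture("top");b=capture("wrist")
A=cv2.resize(a["frame"][175:255,331:411],(480,480));B=cv2.resize(b["frame"][200:350,240:400],(320,300))
B=np.vstack([B,np.zeros((180,320,3),np.uint8)])
cv2.imwrite("pics/ov.png",np.hstack([A,B])[:,:,::-1])
E
```

```text
[ 0.52855442 -0.13113729  0.11370529] [ 0.67272095 -0.3587111  -1.33601244] -48.000903861394114
```

View pics/ov.png

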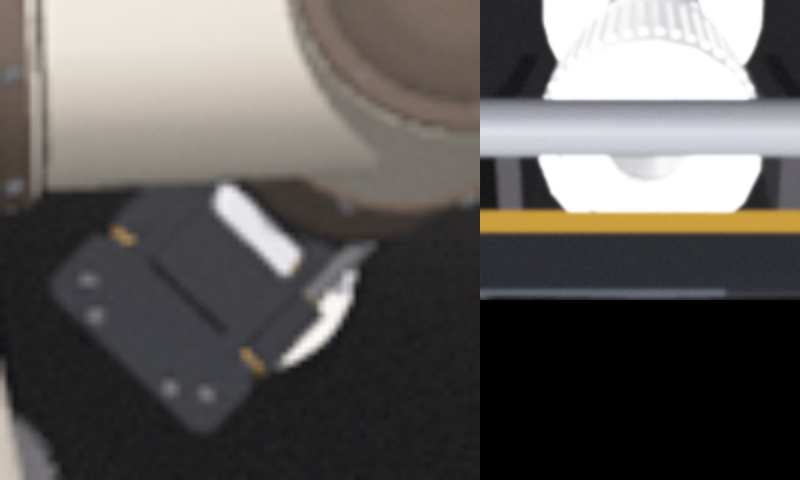

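The collar is over the base, with the foot showing behind it at (640,30). I'm lowering it while watching the force.

Request:
drive_tool([
  [0, 0, 0, -6, 0, 0, 0],
  [0, 0, 0, -6, 0, 0, 0],
  [0, 0, 0, -4, 0, 0, 0],
  [0, 0, 0, 0, 0, 0, 0],
])

```text
time_s: 13.23
tcp_pos: [0.5275, -0.1315, 0.096]
ee_rot: [[-0.706, -0.708, -0.003], [-0.708, 0.706, 0.0], [0.002, 0.002, -1.0]]
wrist_force: [-0.3, -0.2, -2.4]
gripper_width: 0.605
gripper_force: 30.0
```

Request:
drive_tool([
  [0, 0, 0, -3, 0, 0, 0],
  [0, 0, 0, -3, 0, 0, 0],
  [0, 0, 0, 0, 0, 0, 0],
])

```text
time_s: 13.48
tcp_pos: [0.5281, -0.1317, 0.0909]
ee_rot: [[-0.706, -0.708, -0.001], [-0.708, 0.706, 0.0], [0.001, 0.001, -1.0]]
wrist_force: [0.3, -0.5, -1.9]
gripper_width: 0.603
gripper_force: 30.0
```

Request:
drive_tool([
  [0, 0, 0, -3, 0, 0, 0],
  [0, 0, 0, -3, 0, 0, 0],
  [0, 0, 0, 0, 0, 0, 0],
])

```text
time_s: 13.73
tcp_pos: [0.5281, -0.1317, 0.0849]
ee_rot: [[-0.706, -0.708, -0.001], [-0.708, 0.706, 0.0], [0.001, 0.001, -1.0]]
wrist_force: [-0.4, -0.0, -2.4]
gripper_width: 0.603
gripper_force: 30.0
```

Request:
drive_tool([
  [0, 0, 0, -3, 0, 0, 0],
  [0, 0, 0, -2, 0, 0, 0],
  [0, 0, 0, 0, 0, 0, 0],
])

```text
time_s: 13.98
tcp_pos: [0.5281, -0.1317, 0.08]
ee_rot: [[-0.706, -0.708, -0.001], [-0.708, 0.706, 0.0], [0.001, 0.001, -1.0]]
wrist_force: [0.4, 0.8, -2.2]
gripper_width: 0.608
gripper_force: 30.0
```

Request:
drive_tool([
  [0, 0, 0, -1.5, 0, 0, 0],
  [0, 0, 0, -1, 0, 0, 0],
  [0, 0, 0, 0, 0, 0, 0],
])

```text
time_s: 14.23
tcp_pos: [0.5284, -0.1317, 0.0779]
ee_rot: [[-0.706, -0.708, -0.0], [-0.708, 0.706, 0.0], [0.0, 0.0, -1.0]]
wrist_force: [-0.0, -0.2, -2.4]
gripper_width: 0.603
gripper_force: 30.0
```

Request:
drive_tool([
  [0, 0, 0, -0.5, 0, 0, 0],
  [0, 0, 0, -0.5, 0, 0, 0],
  [0, 0, 0, 0, 0, 0, 0],
])

```text
time_s: 14.48
tcp_pos: [0.5286, -0.1317, 0.0774]
ee_rot: [[-0.706, -0.708, 0.0], [-0.708, 0.706, -0.0], [-0.0, -0.0, -1.0]]
wrist_force: [-0.0, 0.2, 0.8]
gripper_width: 0.607
gripper_force: 30.0
```

Request:
drive_tool([
  [0, 0, 0, -0.5, 0, 0, 0],
  [0, 0, 0, -0.4, 0, 0, 0],
  [0, 0, 0, 0, 0, 0, 0],
])

```text
time_s: 14.73
tcp_pos: [0.5287, -0.1317, 0.0772]
ee_rot: [[-0.706, -0.708, 0.001], [-0.708, 0.706, -0.0], [-0.0, -0.001, -1.0]]
wrist_force: [-1.2, 1.4, 6.4]
gripper_width: 0.603
gripper_force: 30.0
```

Request:
drive_tool([
  [0, 0, 0, 0, 0, 0, 0.06],
  [0, 0, 0, 0, 0, 0, 0.06],
  [0, 0, 0, 0, 0, 0, 0.06],
  [0, 0, 0, 0, 0, 0, 0],
])

```text
time_s: 15.07
tcp_pos: [0.5289, -0.1313, 0.0773]
ee_rot: [[-0.566, -0.825, 0.001], [-0.825, 0.566, 0.0], [-0.001, -0.001, -1.0]]
wrist_force: [-1.4, 2.6, 6.3]
gripper_width: 0.606
gripper_force: 30.0
```

Request:
drive_tool([
  [0, 0, 0, 0, 0, 0, 0.06],
  [0, 0, 0, 0, 0, 0, 0.06],
  [0, 0, 0, 0, 0, 0, 0.06],
  [0, 0, 0, 0, 0, 0, 0],
])

```text
time_s: 15.4
tcp_pos: [0.5289, -0.1314, 0.0773]
ee_rot: [[-0.409, -0.913, 0.001], [-0.913, 0.409, 0.0], [-0.001, -0.001, -1.0]]
wrist_force: [-1.8, 1.8, 5.9]
gripper_width: 0.604
gripper_force: 30.0
```

Request:
drive_tool([
  [0, 0, 0, 0, 0, 0, 0.06],
  [0, 0, 0, 0, 0, 0, 0.06],
  [0, 0, 0, 0, 0, 0, 0.06],
  [0, 0, 0, 0, 0, 0, 0],
])

```text
time_s: 15.73
tcp_pos: [0.5289, -0.1315, 0.0769]
ee_rot: [[-0.24, -0.971, 0.001], [-0.971, 0.24, 0.0], [-0.0, -0.001, -1.0]]
wrist_force: [-1.6, 1.6, 4.3]
gripper_width: 0.601
gripper_force: 30.0
```

Request:
drive_tool([
  [0, 0, 0, 0, 0, 0, 0.06],
  [0, 0, 0, 0, 0, 0, 0.06],
  [0, 0, 0, 0, 0, 0, 0.06],
  [0, 0, 0, 0, 0, 0, 0],
])

```text
time_s: 16.07
tcp_pos: [0.5283, -0.1318, 0.0757]
ee_rot: [[-0.065, -0.998, -0.0], [-0.998, 0.065, 0.0], [-0.0, 0.0, -1.0]]
wrist_force: [-1.0, -0.1, -2.4]
gripper_width: 0.606
gripper_force: 30.0
```

The force vanished and the height fell, so the keyways have found the pins. I'm going down.

Request:
drive_tool([
  [0, 0, 0, -1, 0, 0, 0.03],
  [0, 0, 0, -1, 0, 0, 0],
  [0, 0, 0, 0, 0, 0, 0],
])

```text
time_s: 16.32
tcp_pos: [0.5282, -0.1318, 0.0736]
ee_rot: [[-0.037, -0.999, -0.001], [-0.999, 0.037, 0.0], [-0.0, 0.001, -1.0]]
wrist_force: [0.7, -0.3, -2.9]
gripper_width: 0.604
gripper_force: 30.0
```

Request:
drive_tool([
  [0, 0, 0, -1.5, 0, 0, 0],
  [0, 0, 0, -1.5, 0, 0, 0],
  [0, 0, 0, 0, 0, 0, 0],
])

```text
time_s: 16.57
tcp_pos: [0.5282, -0.1317, 0.0707]
ee_rot: [[-0.035, -0.999, -0.001], [-0.999, 0.035, 0.0], [-0.0, 0.001, -1.0]]
wrist_force: [-0.7, 0.1, -2.3]
gripper_width: 0.605
gripper_force: 30.0
```

Request:
drive_tool([
  [0, 0, 0, -1, 0, 0, 0],
  [0, 0, 0, -1, 0, 0, 0],
  [0, 0, 0, 0, 0, 0, 0],
])

```text
time_s: 16.82
tcp_pos: [0.5284, -0.1317, 0.0689]
ee_rot: [[-0.034, -0.999, -0.0], [-0.999, 0.034, 0.0], [-0.0, 0.0, -1.0]]
wrist_force: [-0.3, -0.1, -2.1]
gripper_width: 0.603
gripper_force: 30.0
```

Request:
drive_tool([
  [0, 0, 0, -1, 0, 0, 0],
  [0, 0, 0, -1, 0, 0, 0],
  [0, 0, 0, 0, 0, 0, 0],
])

```text
time_s: 17.07
tcp_pos: [0.5286, -0.1317, 0.0676]
ee_rot: [[-0.034, -0.999, 0.0], [-0.999, 0.034, -0.0], [0.0, -0.0, -1.0]]
wrist_force: [-1.4, 1.8, 3.2]
gripper_width: 0.602
gripper_force: 30.0
```

Request:
drive_tool([
  [0, 0, 0, -1.5, 0, 0, 0],
  [0, 0, 0, -1.5, 0, 0, 0],
  [0, 0, 0, 0, 0, 0, 0],
])

```text
time_s: 17.32
tcp_pos: [0.5286, -0.1317, 0.0644]
ee_rot: [[-0.034, -0.999, 0.0], [-0.999, 0.034, -0.0], [0.0, -0.0, -1.0]]
wrist_force: [-1.6, 0.9, 4.9]
gripper_width: 0.604
gripper_force: 30.0
```

Request:
drive_tool([
  [0, 0, 0, -1.5, 0, 0, 0],
  [0, 0, 0, -1.5, 0, 0, 0],
  [0, 0, 0, 0, 0, 0, 0],
])

```text
time_s: 17.57
tcp_pos: [0.5286, -0.1317, 0.0616]
ee_rot: [[-0.034, -0.999, 0.0], [-0.999, 0.034, -0.0], [0.0, -0.0, -1.0]]
wrist_force: [-1.9, 0.3, 6.2]
gripper_width: 0.607
gripper_force: 30.0
```

Request:
drive_tool([
  [0, 0, 0, -0.7, 0, 0, 0],
  [0, 0, 0, -0.7, 0, 0, 0],
  [0, 0, 0, 0, 0, 0, 0],
])

```text
time_s: 17.82
tcp_pos: [0.5286, -0.1317, 0.0614]
ee_rot: [[-0.033, -0.999, 0.0], [-0.999, 0.033, -0.0], [0.0, -0.0, -1.0]]
wrist_force: [-5.2, 2.1, 14.1]
gripper_width: 0.605
gripper_force: 30.0
```

Request:
drive_tool([
  [0, 0, 0, -0.7, 0, 0, 0],
  [0, 0, 0, -0.3, 0, 0, 0],
  [0, 0, 0, 0, 0, 0, 0],
])

```text
time_s: 18.07
tcp_pos: [0.5286, -0.1317, 0.0614]
ee_rot: [[-0.033, -0.999, 0.001], [-0.999, 0.033, -0.001], [0.001, -0.001, -1.0]]
wrist_force: [-7.4, 3.8, 19.4]
gripper_width: 0.604
gripper_force: 30.0
```

It has reached a hard stop 15.9 mm below the pin contact, so it is home. There is some side load, so I'm easing it sideways.

Request:
drive_tool([
  [0, -0.5, 0.3, 0, 0, 0, 0],
  [0, -0.4, 0.2, 0, 0, 0, 0],
  [0, 0, 0, 0, 0, 0, 0],
  [0, 0, 0, 0, 0, 0, 0],
])

```text
time_s: 18.4
tcp_pos: [0.5286, -0.1317, 0.0614]
ee_rot: [[-0.033, -0.999, 0.002], [-0.999, 0.033, -0.001], [0.001, -0.002, -1.0]]
wrist_force: [-4.1, 0.4, 17.0]
gripper_width: 0.607
gripper_force: 30.0
```

```bash
python3 - <<'E'
from h import *
s=sense();print(s["tcp_pos"],s["wrist_force"],s["moment"],s["gripper_force"])
b=capture("scene");cv2.imwrite("pics/fin.png",cv2.resize(b["frame"][190:300,270:430],(800,550))[:,:,::-1])
E
```

```text
[ 0.52858466 -0.13170155  0.06138433] [-4.11682293  0.42692679 17.01309891] [ 0.1829913   1.48900495 -0.10983687] 30.005431929444967
```

View pics/fin.png

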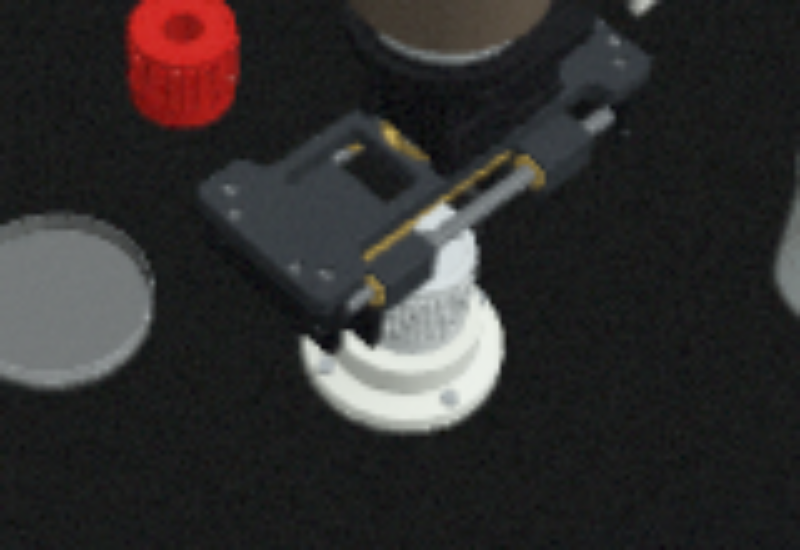

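The collar sits flat on the base top at (430,320), still gripped with about 19 N of downward push. I'm handing in.

```bash
python3 -c "
from station import *
print(finish_job())"
```

```text
the job is handed in; nothing more can be done
None
```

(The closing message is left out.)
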